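Feed a pocket volume through the check gate onto the back stop

TASK

Take the small green book from the table, lay it flat in the mouth of the feed lane, and push it endways through the yellow swing gate until it presses on the red sprung pad of the back stop. Hold it there for a moment at about 7 newtons (at least 4, never more than 12), then let go and withdraw so that the book stays flat, touching the pad, and the gate falls shut behind it. Do not disturb the glue jar, tape roll and brass weight.

Things in the scene. Friction and masses are not known exactly. Their poses are not given: they have to be found in the camera images.
- book_center (a point): centre (half-way up) of the loose green pocket book lying flat: 110 mm long (its x axis), 60 mm wide (y), 36 mm thick (z), rigid, about 0.3 kg; dark-green boards, cream page edges, two brass bands and a red label on top. Either end may go first.
- lane: fixed grey metal feed lane, without a floor: things slide on the table top. Origin on the table (z = 0) in the middle of the gate line; x = feed direction, y to the left of it. Walls 45 mm high, 6 mm thick, open on top all along. The throat before the gate (x = -54 to 0 mm) is 68 mm wide inside, y = -34 to +34 mm.
- mouth (a point): middle of the lane's flared mouth, on the table at x = -110 mm of the lane, axes as the lane's; here it is about 114 mm wide inside, narrowing evenly to the 68 mm throat at x = -54 mm
- chamber (a point): middle of the chamber floor beyond the gate, at x = 145, y = 7.5 mm of the lane, axes as the lane's; the chamber is 83 mm wide inside (lane y = -34 to +49 mm) and runs from the gate line to the end wall at x = 290 mm
- gate (a joint): yellow swing gate, 42 mm high, 5 mm thick, 71 mm long, hinged on a vertical pin at x = 0, y = +40 mm of the lane; 0 = shut across the throat, growing to 1.5 rad as it swings inward (to +x of the lane), the only way it opens. A light spring makes it fall shut (under 3 N at its tip); its tip sweeps up to 73 mm beyond the gate line.
- stop: fixed bracket of the back stop (origin on the table, 262 mm beyond the gate line on the lane's axis). It carries the red pad, which faces the gate, 70 mm wide, its top 41 mm above the table. The pad is sprung and damped: it gives about 0.5 mm per newton, up to 10 mm, then is solid; what it is clamped to does not yield. Sliding the book takes 1 to 3 N by itself (1 to 5 N in the gate).
- stop_zone (a point): only the middle of the zone where the pad's face may stand, 24 mm above the table, 225 mm beyond the gate line; NOT the pad itself. The stop is clamped at a different depth each time, not measured: the face lies 202 to 248 mm beyond the gate line, to be found by feel. A book touching it has its rear end 92 to 138 mm beyond the gate line, clear of the gate's sweep.
- glue_jar_mid (a point): centre of the closed glue jar, 48 mm diameter, 58 mm high, loose; leave it alone
- tape_roll_mid (a point): centre of the amber tape roll lying flat, 72 mm diameter, 24 mm high, loose; leave it alone
- weight_mid (a point): centre of the brass paperweight, 70 x 45 x 35 mm, loose; leave it alone
Mind the look-alikes: they are no part of the job. Of the things that look like the part that bears book_center, the smallest one is meant.

How it is judged (in metres and radians):
On the way, in this order (a step that is already met when the one before it is completed fails the run):
1. the book, lying flat, is in the gateway and holds the gate open (x of book_center in the frame of lane between -0.03 and 0.07 m and height (world z) of book_center below 0.024 m and angle between book_center's own z axis and vertical below 0.12 rad and value of joint gate above 0.8 rad), for 0.05 s.
2. the book bears on the back stop with 4 to 12 N for 0.3 s (contact force between book and stop between 4 and 12 N and height (world z) of book_center below 0.024 m), for 0.3 s.
At the end, for the whole second after the job is handed in: The book lies flat on the table (within 0.1 rad) and at rest in the chamber, endways along the lane (within 0.2 rad), its centre more than 138 mm beyond the gate line, still touching the pad of the back stop (more than 0.1 N), with the gate shut (below 0.06 rad) (x of book_center in the frame of lane above 0.138 m and contact force between book and stop above 0.1 N and angle between the x axis of book_center and the x axis of lane, either way round below 0.2 rad and angle between book_center's own z axis and vertical below 0.1 rad and height (world z) of book_center between 0.014 and 0.022 m and linear speed of book below 0.01 m/s and value of joint gate below 0.06 rad).
It fails at once if the book is pressed on the back stop with more than 12 N (contact force between book and stop above 12 N).
It fails at once if the glue jar is moved more than 20 mm (distance of glue_jar_mid from where it was at the start of the episode above 0.02 m).
It fails at once if the tape roll is moved more than 20 mm (distance of tape_roll_mid from where it was at the start of the episode above 0.02 m).
It fails at once if the brass weight is moved more than 20 mm (distance of weight_mid from where it was at the start of the episode above 0.02 m).
It also fails if it takes over 72 s, if anything falls off the work surface, if the arm or the gripper's body presses on something with over 40 N, if the wrist force passes 120 N, or if a joint passes its speed limit or range.

ROBOT

A 7-joint arm with a two-finger parallel gripper is mounted at the origin on the work surface. World frame = base frame: x ahead of the robot, y to its left, z up, the work surface at z = 0. Lengths are in m, angles in degrees, forces in N, time in s.
With the tool pointing down it reaches from about 0.425 to 0.875 m from the base axis. Payload 4.7 kg.
Tool frame: the origin (TCP) lies midway between the tips of the shut fingers; the grasp point (between the pads) lies env.grip_point_offset behind it (env.grip_point_offset is the distance from the TCP to the grasp point, in m); z points along the fingers, y is the line along which they close (so a half turn about z gives the same grasp; the last joint's range is limited). The gripper opens to 87 mm and grips with 3 to 60 N. Pads are 19 mm wide; open, the fingers measure 117 mm over their backs; the gripper's body (75 mm by 190 mm) begins 51 mm behind the grasp point.
Start: joints at [71.683, 18.392, -4.016, 83.108, 1.295, 78.541, -3.26], TCP at [0.213, -0.614, 0.223] pointing down, gripper open.
Joint ranges: [-163.93, 163.93], [-17.29, 119.83], [-79.2, 71.16], [3.27, 140.29], [-89.18, 269.18], [5.43, 117.66], [-154.24, 154.24]. Speed limits (degrees/s): [147.25, 147.25, 180, 180, 180, 180, 180].

INTERFACE

Orientations are given as [roll, pitch, yaw] about the fixed x, y, z axes, in that order (R = Rz(yaw) Ry(pitch) Rx(roll)).
In Python, from cell import env gives the robot as it stands.
- The arm moves only by the shell command python3 -m creep 'ROWS' [FORCE]. ROWS is a JSON object of lists of equal length, an entry for each row: "translation": the shift along the tool's x, y, z in units of 0.08 m (1.0 is 0.08 m), a list of three; "turn": the turn, a rotation vector about the tool's x, y, z in units of 180 degrees (1.0 is 180 degrees), a list of three; "grip": the opening, from 0 (shut) to 1 (fully open). In form: {"translation": [[x, y, z], ...], "turn": [[ax, ay, az], ...], "grip": [grip, ...]}. A call has 1 to 5 rows; each row shifts and turns the commanded pose from where the row before left it, along the tool's axes as they then stand; what a row does not reach is not made up. A row lasts 1/8 s, in which the tool goes at most 62.5 mm and 10.7 degrees, less where a joint would pass 70% of its speed; a pose out of reach is approached as far as the arm can. A call with a number of a shift or a turn outside -1 to 1 is refused whole. A call with a gripper value outside its range is refused whole. The fingers move at their own pace and stop on an object; FORCE is the grip in N (left out, the last holds). Time passes only in rows, so rows that do not move let the fingers close. It gives the time, the measured TCP pose, the force, the opening and the grip force at its end, in the units of the state.
- env.get_obs(): the state, without advancing time (a new reading comes with each control period).
- env.read_camera(name): name is "side" or "top"; returns a dict with "frame" (384x512x3 uint8, red, green, blue), "z_map" (384x512 float32, m along the optical axis (not along the pixel's ray), 0 where there is no reading), "K" (3x3 intrinsics, pixels), "rvec" (rotation vector, rad) and "tvec" (3), from world to camera coordinates, as OpenCV has them. Camera axes: x right, y down, z forward; pixel columns grow to the right and rows downward; lengths in m; the calibration is good to about 2 mm. A picture is of the moment at which its call begins.
- env.sign_off(): hands the job in; it is judged then, once.
The state is a dict: "time_s": time; "qpos": joint angles; "joint_velocities": joint speeds; "effort": joint torques, N m; "tool_pos": TCP position; "tool_rot": TCP orientation; "force": force on the tool from outside, world axes, zero at the start; "wrist_torque": the same for the moment, N m; "grip_width": finger opening in m; "grasp_force": force on a finger pad.
Only numpy, scipy, OpenCV 4.12 (cv2) and the standard library are available. Lean on these libraries where they do the work, as an engineer would, in place of code of your own. Each camera call takes 0.05 s, during which the arm holds its last target. There are 200 camera calls.

## Working session

There is one attempt and no reset: what is moved stays moved. The work goes in short steps, Python scripts to look and compute and a shell command to move; the robot and the scene stay as the last step left them, time stands still between calls to the robot, and variables do not carry over. Pictures are saved under pics/ and viewed, at most 10 in all, crops included, and the job is handed in when it is done.

```bash
mkdir -p pics; ls
python3 - <<'E'
from cell import env
import cv2,numpy as np
print(env.get_obs(),env.grip_point_offset)
for n in("top","side"):
    c=env.read_camera(n); np.savez(f"{n}.npz",**c)
    cv2.imwrite(f"pics/{n}0.png",cv2.resize(c["frame"][:,:,::-1],(800,600)))
    print(n,c["K"],c["rvec"],c["tvec"])
E
```

```text
pics
{'time_s': 0.0, 'qpos': array([71.6823318 , 18.4394311 , -4.01611123, 83.17501525,  1.29534724,
       78.53961051, -3.25887219]), 'joint_velocities': array([-0.07061168, -0.00432164,  0.08728165, -0.03253069, -0.13568227,
       -0.01263562,  0.00158908]), 'effort': array([-3.05006843e-04, -4.91294432e+01, -4.03828695e-01, -3.12533247e+01,
       -6.38627680e-02,  4.36140457e-02,  1.69376176e-04]), 'tool_pos': array([ 0.21274175, -0.61361928,  0.22145638]), 'tool_rot': array([-1.79891207e+02,  5.85119574e-03,  1.91291732e+01]), 'force': array([ 0.00783788,  0.78206987, -0.59958389]), 'wrist_torque': array([-0.00797577,  0.00624994,  0.00675967]), 'grasp_force': 0.0, 'grip_width': 0.08695435964461787} 0.0187
top [[347.02331302   0.         256.35673083]
 [  0.         347.02331302 191.59114966]
 [  0.           0.           1.        ]] [ 2.07736856 -2.14182926  0.18197426] [-0.07711929  0.57505854  0.87665044]
side [[477.04301419   0.         255.81840028]
 [  0.         477.04301419 193.35400944]
 [  0.           0.           1.        ]] [ 2.36633188 -0.10784811  0.03345399] [-0.59276083  0.00988616  1.56695192]
```

View pics/top0.png

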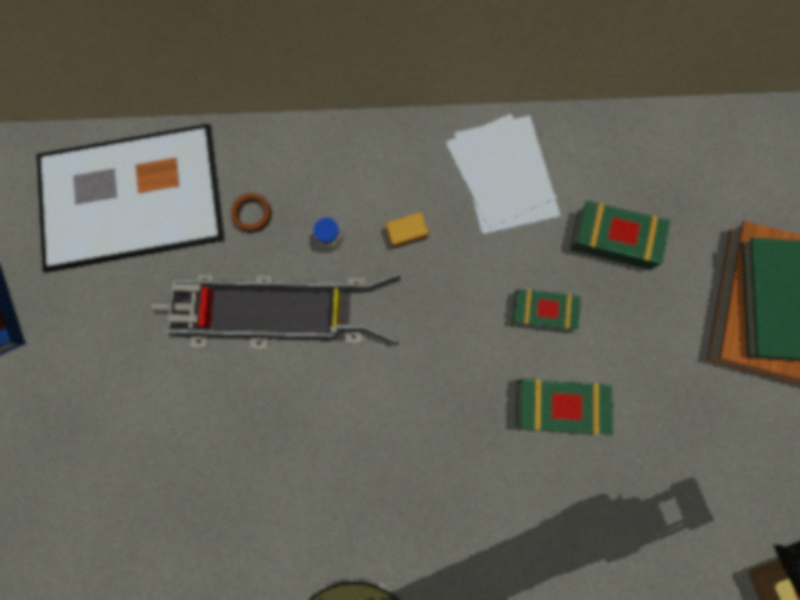

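View pics/side0.png

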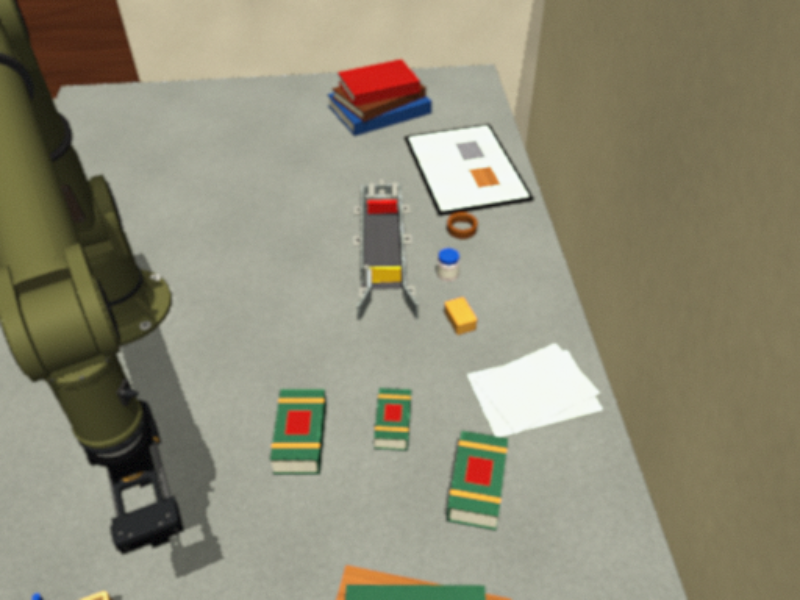

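The top view shows three green books at (548,310), (622,234) and (566,406), in the 800-px picture. The one at (548,310) is clearly the smallest. The lane's mouth is at about (400,310), the gate at (336,307) and the red pad at (205,307). The jar (326,231), tape (251,212) and weight (407,229) lie beside the lane. Next I'll confirm with enlarged crops and measure.

```bash
cat > h.py <<'E'
import numpy as np,cv2
def P(c,u,v,z=None):
    "pixel (512 image) -> world, by depth or on plane z"
    R=cv2.Rodrigues(c["rvec"])[0]; o=-R.T@c["tvec"]
    d=R.T@np.linalg.inv(c["K"])@[u,v,1]
    if z is None: return o+d*float(c["z_map"][int(round(v)),int(round(u))])
    return o+d*(z-o[2])/d[2]
def greens(c,pts=False):
    h=cv2.cvtColor(c["frame"],cv2.COLOR_RGB2HSV)
    return h
E
python3 - <<'E'
import numpy as np,cv2
from h import *
c=dict(np.load("top.npz")); f=c["frame"][:,:,::-1]
a=cv2.resize(f[165:225,95:265],(800,282),interpolation=cv2.INTER_CUBIC)
b=cv2.resize(f[165:235,310:400],(400,311),interpolation=cv2.INTER_CUBIC)
o=np.zeros((600,800,3),np.uint8);o[:282]=a;o[285:596,:400]=b
cv2.imwrite("pics/crop1.png",o)
for n,(u,v) in dict(book=(548,310),b2=(622,234),b3=(566,406),gate=(336,307),table=(450,310),jar=(326,231),tape=(251,197),weight=(407,229),wallL=(300,336),wallR=(300,285)).items():
    print(n,P(c,u*.64,v*.64).round(4))
# book orientation: points above table near the book
U,V=np.meshgrid(np.arange(320,380),np.arange(180,216))
p=np.array([P(c,u,v) for u,v in zip(U.ravel(),V.ravel())])
m=(p[:,2]>.028)&(p[:,2]<.05)
r=cv2.minAreaRect((p[m,:2]*1000).astype(np.float32)); print(r,m.sum(),np.median(p[m,2]))
E
```

```text
book [ 0.5491 -0.3498  0.0347]
b2 [ 0.6778 -0.4862  0.0478]
b3 [ 0.3851 -0.3618  0.0527]
gate [0.5644 0.0179 0.046 ]
table [ 0.5608 -0.1826 -0.0007]
jar [0.6991 0.0333 0.0571]
tape [0.7831 0.1795 0.0197]
weight [ 0.7039 -0.1095  0.0381]
wallL [0.5172 0.0826 0.0347]
wallR [0.6055 0.0808 0.0462]
((552.3221435546875, -348.464599609375), (110.40792083740234, 60.75315475463867), 81.23302459716797) 898 0.03653046008847388
```

View pics/crop1.png

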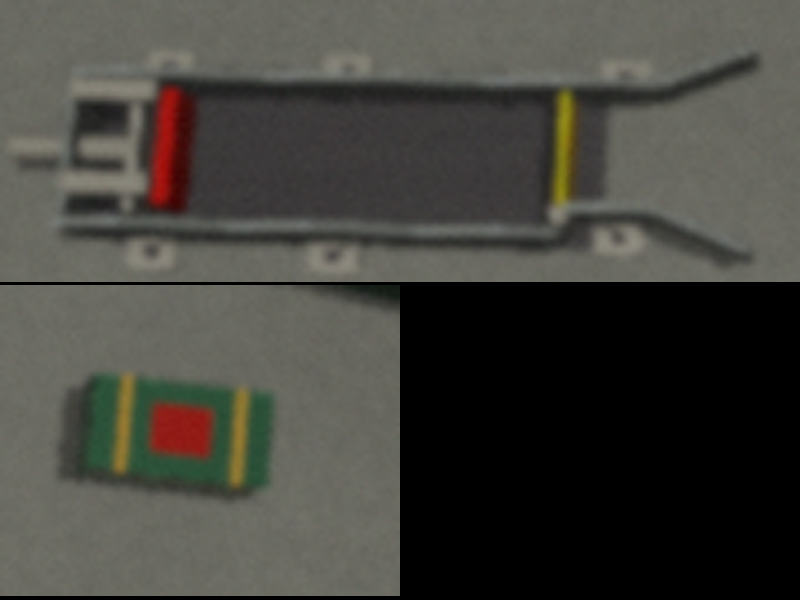

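The crop confirms the small book: about 110 x 61 mm and 36 mm high, with two brass bands and a red label. Its centre is near crop (181,430). The yellow gate is at crop (566,148) and its hinge pin at (557,213), on the lower side. Next I'll fit the lane.

Run:
```python
import numpy as np
from h import *
c=dict(np.load("top.npz"))
U,V=np.meshgrid(np.arange(100,262),np.arange(168,222))
p=np.array([P(c,u,v) for u,v in zip(U.ravel(),V.ravel())])
h=(p[:,2]>.036)&(p[:,2]<.056)
def fit(m,n):
    q=p[m]; k=np.polyfit(q[:,1],q[:,0],1)
    for _ in range(3):
        r=q[:,0]-np.polyval(k,q[:,1]); g=abs(r)<.005; k=np.polyfit(q[g,1],q[g,0],1)
    print(n,k,"deg",np.degrees(np.arctan(k[0])),g.sum(),"z",np.median(q[:,2])); return k
kr=fit(h&(p[:,1]>-.03)&(p[:,1]<.25)&(p[:,0]>.59),"right")
kl=fit(h&(p[:,1]>.04)&(p[:,1]<.25)&(p[:,0]<.53),"leftch")
m=h&(p[:,1]>-.04)&(p[:,1]<-.002)&(p[:,0]<.56);print(np.median(p[m],0),m.sum())
hs=cv2.cvtColor(c["frame"],cv2.COLOR_RGB2HSV).reshape(384,512,3)[V.ravel(),U.ravel()]
y=(hs[:,0]>20)&(hs[:,0]<35)&(hs[:,1]>150)
g=np.array([P(c,u,v,.042) for u,v in zip(U.ravel()[y],V.ravel()[y])]);print("gate",len(g),g.mean(0),g.min(0),g.max(0),np.polyfit(g[:,0],g[:,1],1))
r=((hs[:,0]<6)|(hs[:,0]>174))&(hs[:,1]>180)
g=np.array([P(c,u,v,.041) for u,v in zip(U.ravel()[r],V.ravel()[r])]);print("pad",len(g),g.mean(0),g.min(0),g.max(0))
# edge wall by image: crop points on plane .045
for n,(x,yy) in dict(r1=(150,76),r2=(620,86),l1=(100,224),l2=(520,235),t=(615,210),pin=(557,213),ta=(755,60),tb=(748,257)).items(): print(n,P(c,95+x*.2125-.4,165+yy*.2125-.4,.045).round(4))
```

```text
right [0.05393458 0.60411262] deg 3.087232652094926 284 z 0.04456252349885975
leftch [0.05482596 0.51511883] deg 3.1381541904607886 187 z 0.044913704395024734
[ 0.52863893 -0.02069429  0.04449955] 42
gate 90 [0.56661723 0.02010924 0.042     ] [0.53625454 0.01562673 0.042     ] [0.59718032 0.02682446 0.042     ] [-0.03028874  0.03727136]
pad 169 [0.57337309 0.24959803 0.041     ] [0.54070791 0.23918998 0.041     ] [0.6107555  0.25967093 0.041     ]
r1 [0.6166 0.2625 0.045 ]
r2 [ 0.6013 -0.0132  0.045 ]
l1 [0.5301 0.2877 0.045 ]
l2 [0.5161 0.0451 0.045 ]
t [ 0.5288 -0.0095  0.045 ]
pin [0.5281 0.0238 0.045 ]
ta [ 0.6142 -0.092   0.045 ]
tb [ 0.4994 -0.0848  0.045 ]
```

```bash
cat >> h.py <<'E'
from scipy.spatial.transform import Rotation as Ro
L0=np.array([.568,.020,0]); ex=np.array([.0541,.9985,0]); ey=np.array([-.9985,.0541,0])
def lane(p): d=np.asarray(p)-L0; return (np.array([d@ex,d@ey,d[2]])*1000).round(1)
def go(t,yaw):
    "tool-axis shift (in row units) to world target t with tool down at yaw; and turn"
    from cell import env
    o=env.get_obs(); R=Ro.from_euler("xyz",o["tool_rot"],degrees=True)
    w=(R.inv()*Ro.from_euler("xyz",[180,0,yaw],degrees=True)).as_rotvec()/np.pi
    print("pos",o["tool_pos"].round(4),o["tool_rot"].round(1),"lane",lane(o["tool_pos"]),"shift",(R.inv().apply(np.array(t)-o["tool_pos"])/.08).round(3),"turn",w.round(4),"q",o["qpos"].round(0),"F",o["force"].round(2))
E
python3 -m creep '{"translation":[[0,0,0],[0,0,0],[0,0,0],[0,0,0],[0,0,0]],"turn":[[0,0,-0.0575],[0,0,-0.0575],[0,0,-0.0575],[0,0,-0.0575],[0,0,-0.0575]],"grip":[1,1,1,1,1]}'
python3 -m creep '{"translation":[[0,0,0],[0,0,0]],"turn":[[0,0,-0.0575],[0,0,0]],"grip":[1,1]}'
python3 -c "
from h import *
go([.5523,-.3485,.12],81.2)"
```

```text
time_s: 0.72
tool_pos: [0.2128, -0.6138, 0.2219]
tool_rot: [-180.0, -0.0, 71.2]
force: [0.1, 0.6, -0.2]
grip_width: 0.0871
grasp_force: 0.0
time_s: 0.98
tool_pos: [0.2127, -0.6139, 0.222]
tool_rot: [-180.0, -0.1, 81.1]
force: [0.4, 0.3, 0.1]
grip_width: 0.0873
grasp_force: 0.0
pos [ 0.2127 -0.6139  0.222 ] [-1.80e+02 -1.00e-01  8.11e+01] lane [-652.2  320.4  222. ] shift [3.933 3.681 1.277] turn [-0.0001 -0.0003 -0.0005] q [ 78.  19. -12.  83.   4.  79.  57.] F [0.4  0.35 0.08]
```

```bash
python3 -m creep '{"translation":[[0.49,0.46,0],[0.49,0.46,0],[0.49,0.46,0],[0.49,0.46,0],[0.49,0.46,0]],"turn":[[0,0,0],[0,0,0],[0,0,0],[0,0,0],[0,0,0]],"grip":[1,1,1,1,1]}' | tail -1
python3 -m creep '{"translation":[[0.49,0.46,0.2],[0.49,0.46,0.4],[0.49,0.46,0.4],[0,0,0.2],[0,0,0]],"turn":[[0,0,0],[0,0,0],[0,0,0],[0,0,0],[0,0,0]],"grip":[1,1,1,1,1]}'
python3 - <<'E'
from h import *
from cell import env
go([.5523,-.3485,.012],81.2)
c=env.read_camera("top")
R=cv2.Rodrigues(c["rvec"])[0]
for p in([.5523,-.3485,.036],):
    q=c["K"]@(R@np.array(p)+c["tvec"]); print(q[:2]/q[2])
cv2.imwrite("pics/above.png",cv2.resize(c["frame"][165:235,300:400,::-1],(700,490),interpolation=cv2.INTER_CUBIC))
E
```

```text
grasp_force: 0.0
time_s: 2.22
tool_pos: [0.5502, -0.3491, 0.1247]
tool_rot: [-179.8, -0.0, 81.1]
force: [-0.3, -0.3, 0.1]
grip_width: 0.0874
grasp_force: 0.0
pos [ 0.5502 -0.3491  0.1247] [-179.8   -0.    81.1] lane [-369.5   -2.2  124.7] shift [0.01  0.03  1.409] turn [-0.0012 -0.0002 -0.0005] q [ 48.  24. -24.  89.  10.  69.  14.] F [-0.33 -0.31  0.12]
[350.25536034 197.17611635]
```

View pics/above.png

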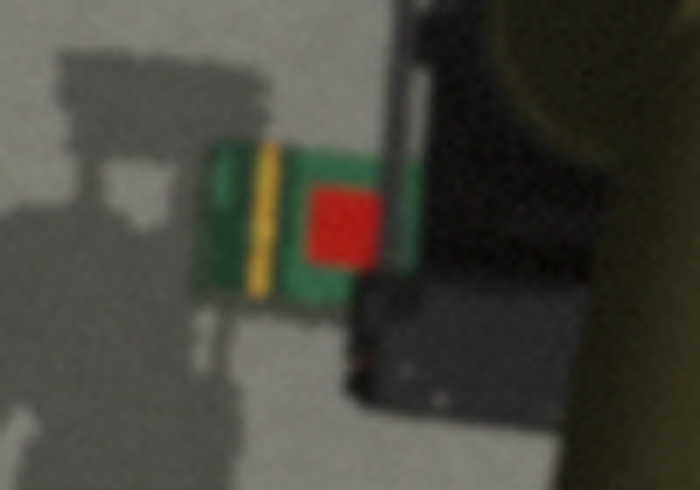

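The open fingers straddle the book, whose label is near (345,227) in the crop. I'll lower, check, and grip.

```bash
python3 -m creep '{"translation":[[0.01,0.03,0.4],[0,0,0.4],[0,0,0.4],[0,0,0.22],[0,0,0]],"turn":[[0,0,0],[0,0,0],[0,0,0],[0,0,0],[0,0,0]],"grip":[1,1,1,1,1]}'
python3 -m creep '{"translation":[[0,0,0],[0,0,0],[0,0,0],[0,0,0],[0,0,0]],"turn":[[0,0,0],[0,0,0],[0,0,0],[0,0,0],[0,0,0]],"grip":[0.6,0.5,0.5,0.5,0.5]}' 20
```

```text
time_s: 2.9
tool_pos: [0.553, -0.3498, 0.0127]
tool_rot: [-179.9, 0.0, 81.1]
force: [-0.1, -0.3, -0.4]
grip_width: 0.0874
grasp_force: 0.0
time_s: 3.52
tool_pos: [0.5534, -0.349, 0.0136]
tool_rot: [-179.9, 0.0, 81.2]
force: [-4.3, 0.8, 5.5]
grip_width: 0.0594
grasp_force: 20.0
```

```bash
python3 -m creep '{"translation":[[0,0,-0.1],[0,0,-0.2],[0,0,-0.25],[0,0,-0.25],[0,0,0]],"turn":[[0,0,0],[0,0,0],[0,0,-0.016],[0,0,-0.016],[0,0,0]],"grip":[0.5,0.5,0.5,0.5,0.5]}'
python3 -c "
from h import *
go([.5616,-.0978,.075],86.9)"
```

```text
time_s: 4.15
tool_pos: [0.556, -0.3495, 0.0797]
tool_rot: [179.7, 0.1, 87.0]
force: [0.1, 0.8, -2.3]
grip_width: 0.0597
grasp_force: 20.0
pos [ 0.556  -0.3495  0.0797] [1.797e+02 1.000e-01 8.700e+01] lane [-369.6   -8.    79.7] shift [ 3.145 -0.097  0.051] turn [0.0015 0.0007 0.0004] q [ 49.  27. -25.  91.  12.  65.  18.] F [ 0.13  0.82 -2.29]
```

```bash
python3 -m creep '{"translation":[[0.4,-0.02,0],[0.7,-0.02,0],[0.7,-0.02,0],[0.7,-0.02,0],[0.4,-0.02,0]],"turn":[[0,0,0],[0,0,0],[0,0,0],[0,0,0],[0,0,0]],"grip":[0.5,0.5,0.5,0.5,0.5]}'|tail -1
python3 -m creep '{"translation":[[0.24,0,0],[0,0,0],[0,0,0]],"turn":[[0,0,0],[0,0,0],[0,0,0]],"grip":[0.5,0.5,0.5]}'
python3 - <<'E'
from h import *
from cell import env
go([.5616,-.0978,.0155],86.9)
c=env.read_camera("side")
cv2.imwrite("pics/place.png",cv2.resize(c["frame"][100:250,190:390,::-1],(800,600),interpolation=cv2.INTER_CUBIC))
E
```

```text
grasp_force: 20.0
time_s: 5.15
tool_pos: [0.5593, -0.0999, 0.0767]
tool_rot: [-180.0, 0.1, 86.8]
force: [-0.2, -0.5, -2.6]
grip_width: 0.0597
grasp_force: 20.0
pos [ 0.5593 -0.0999  0.0767] [-1.80e+02  1.00e-01  8.68e+01] lane [-120.2    2.2   76.7] shift [0.028 0.028 0.765] turn [-0.0001  0.0004 -0.0004] q [ 34.  18. -31. 104.  11.  61.  -4.] F [-0.22 -0.47 -2.63]
```

View pics/place.png

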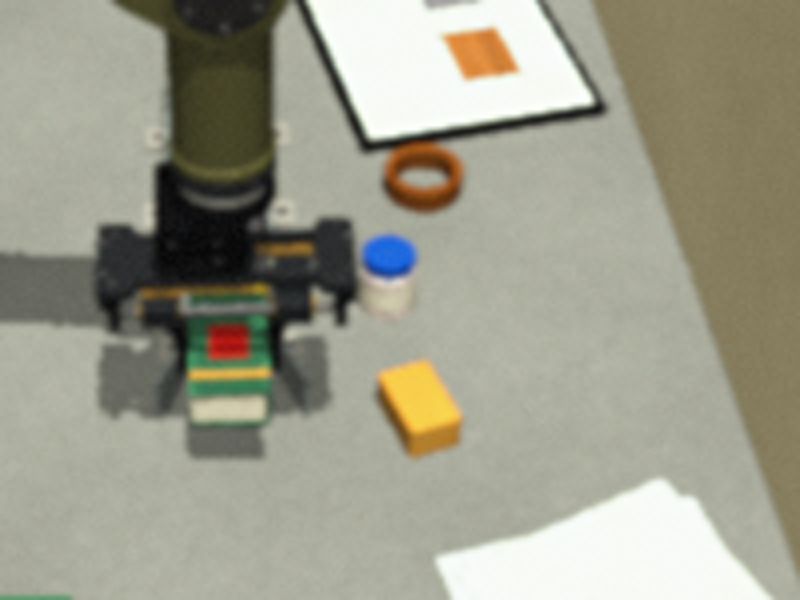

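The book is held level over the mouth, label at (228,342), clear of the weight (420,405) and the jar (388,280). I'll lower and release it.

```bash
python3 -m creep '{"translation":[[0.02,0.03,0.25],[0.01,0,0.25],[0,0,0.17],[0,0,0.06],[0,0,0]],"turn":[[0,0,0],[0,0,0],[0,0,0],[0,0,0],[0,0,0]],"grip":[0.5,0.5,0.5,0.5,0.5]}'
python3 -c "
from h import *
go([.5616,-.0978,.0136],86.9)"
```

```text
time_s: 5.82
tool_pos: [0.5617, -0.0951, 0.0182]
tool_rot: [-180.0, -0.0, 87.0]
force: [-0.1, -0.1, -2.5]
grip_width: 0.0598
grasp_force: 20.0
pos [ 0.5617 -0.0951  0.0182] [-180.   -0.   87.] lane [-115.3    0.    18.2] shift [-0.033  0.     0.057] turn [-0.0002 -0.0001  0.0005] q [ 33.  23. -30. 106.  14.  55.  -6.] F [-0.1  -0.06 -2.48]
```

```bash
python3 -m creep '{"translation":[[-0.02,0,0.03],[0,0,0.03],[0,0,0]],"turn":[[0,0,0],[0,0,0],[0,0,0]],"grip":[0.5,0.5,0.5]}'
python3 -m creep '{"translation":[[0,0,0],[0,0,0],[0,0,0]],"turn":[[0,0,0],[0,0,0],[0,0,0]],"grip":[0.8,0.8,0.8]}'
python3 -m creep '{"translation":[[0,0,-0.2],[0,0,-0.4],[0,0,-0.4],[0,0,-0.3],[0,0,0]],"turn":[[0,0,0],[0,0,0],[0,0,0],[0,0,0],[0,0,0]],"grip":[0.8,0.8,0.8,0.8,0.8]}'
python3 -c "
from h import *
go(L0-.22*ex+[0,0,.012],86.9)"
```

```text
time_s: 6.2
tool_pos: [0.5618, -0.0969, 0.0139]
tool_rot: [180.0, 0.0, 87.0]
force: [-1.1, 0.1, -3.1]
grip_width: 0.0599
grasp_force: 20.0
time_s: 6.58
tool_pos: [0.5621, -0.0969, 0.0142]
tool_rot: [180.0, 0.0, 87.0]
force: [-0.4, -0.5, 1.3]
grip_width: 0.0693
grasp_force: 0.0
time_s: 7.2
tool_pos: [0.5638, -0.097, 0.1211]
tool_rot: [179.7, 0.1, 87.0]
force: [0.8, 0.7, -0.4]
grip_width: 0.0694
grasp_force: 0.0
pos [ 0.5638 -0.097   0.1211] [1.797e+02 1.000e-01 8.700e+01] lane [-117.1   -2.1  121.1] shift [-1.285 -0.036  1.365] turn [0.0018 0.0005 0.0005] q [ 35.  16. -32. 101.   9.  66.  -3.] F [ 0.79  0.66 -0.42]
```

```bash
python3 -m creep '{"translation":[[-0.4,-0.02,0],[-0.5,-0.02,0],[-0.4,0,0],[0,0,0.3],[0,0,0.3]],"turn":[[0,0,0],[0,0,0],[0,0,0],[0,0,0],[0,0,0]],"grip":[0.5,0.2,0.2,0.2,0.2]}' |tail -1
python3 -m creep '{"translation":[[0,0,0.4],[0,0,0.3],[0,0,0.06],[0,0,0]],"turn":[[0,0,0],[0,0,0],[0,0,0],[0,0,0]],"grip":[0.2,0.2,0.2,0.2]}'
python3 - <<'E'
from h import *
from cell import env
go(L0-.185*ex+[0,0,.012],86.9)
c=env.read_camera("top")
U,V=np.meshgrid(np.arange(225,300),np.arange(180,215))
p=np.array([P(c,u,v) for u,v in zip(U.ravel(),V.ravel())])
hs=cv2.cvtColor(c["frame"],cv2.COLOR_RGB2HSV)[V.ravel(),U.ravel()]
g=(hs[:,0]>50)&(hs[:,0]<90)&(hs[:,1]>70)&(p[:,2]<.045)&(p[:,2]>.028)
q=np.array([lane(x) for x in p[g]]);print(g.sum(),q.min(0),q.max(0),cv2.minAreaRect(q[:,:2].astype(np.float32)))
cv2.imwrite("pics/inmouth.png",cv2.resize(c["frame"][160:240,200:320,::-1],(780,520),interpolation=cv2.INTER_CUBIC))
E
```

```text
grasp_force: 0.0
time_s: 8.32
tool_pos: [0.5531, -0.2004, 0.009]
tool_rot: [-180.0, -0.0, 87.0]
force: [0.4, -0.7, -0.2]
grip_width: 0.0175
grasp_force: 0.0
pos [ 0.5531 -0.2004  0.009 ] [-180.   -0.   87.] lane [-220.9    3.     9. ] shift [ 0.448  0.038 -0.037] turn [-0.0001 -0.0001  0.0005] q [ 40.  25. -27. 104.  13.  55.   4.] F [ 0.36 -0.73 -0.24]
400 [-170.5  -29.1   31.8] [-63.   28.2  41.2] ((-116.63818359375, -0.2577400207519531), (56.67472839355469, 107.83302307128906), 89.36831665039062)
```

View pics/inmouth.png

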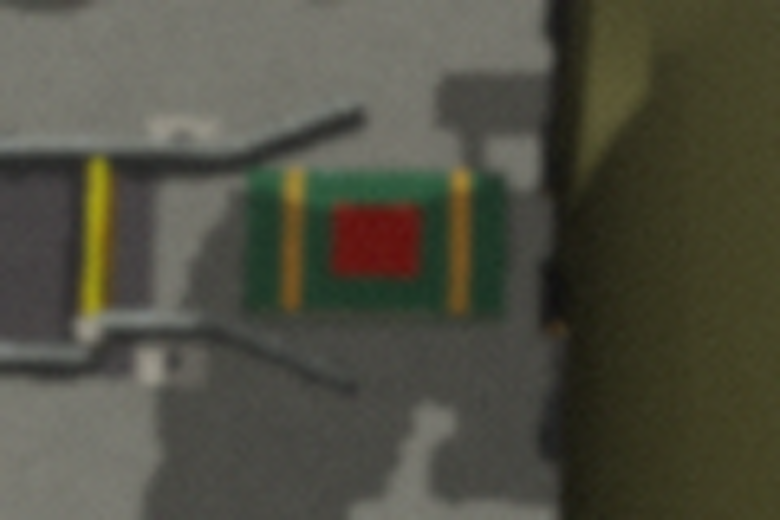

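The book lies square in the mouth, between (248,175) and (505,315), in line with the gate at (97,235). It measures centred within 1 mm, with yaw about 0.6°. I'll start the push.

```bash
python3 -m creep '{"translation":[[0.1,0.038,-0.03],[0.2,0,0],[0.1,0,0],[0.1,0,0],[0.1,0,0]],"turn":[[0,0,0],[0,0,0],[0,0,0],[0,0,0],[0,0,0]],"grip":[0.2,0.2,0.2,0.2,0.2]}'
python3 -m creep '{"translation":[[0.15,0,0],[0.15,0,0],[0.15,0,0],[0.15,0,0],[0.15,0,0]],"turn":[[0,0,0],[0,0,0],[0,0,0],[0,0,0],[0,0,0]],"grip":[0.2,0.2,0.2,0.2,0.2]}'
python3 -c "
from h import *
go(L0+.0*ex+[0,0,.012],86.9)"
```

```text
time_s: 9.0
tool_pos: [0.5588, -0.1535, 0.0117]
tool_rot: [180.0, 0.1, 87.0]
force: [-0.8, -2.6, 2.1]
grip_width: 0.0174
grasp_force: 1.4
time_s: 9.62
tool_pos: [0.5623, -0.0955, 0.0117]
tool_rot: [179.9, 0.3, 87.0]
force: [0.6, -13.8, 4.1]
grip_width: 0.0174
grasp_force: 7.1
pos [ 0.5623 -0.0955  0.0117] [179.9   0.3  87. ] lane [-115.7   -0.6   11.7] shift [ 1.446 -0.006 -0.01 ] turn [0.0005 0.0015 0.0003] q [ 32.  23. -29. 106.  14.  54.  -7.] F [  0.59 -13.78   4.07]
```

```bash
python3 -m creep '{"translation":[[0,0,0],[0.03,0,0],[0.03,0,0]],"turn":[[0,0,0],[0,0,0],[0,0,0]],"grip":[0.2,0.2,0.2]}'
python3 - <<'E'
from h import *
from cell import env
c=env.read_camera("side")
cv2.imwrite("pics/gate1.png",cv2.resize(c["frame"][95:245,180:380,::-1],(800,600),interpolation=cv2.INTER_CUBIC))
go(L0+[0,0,.012],86.9)
E
```

```text
time_s: 10.0
tool_pos: [0.5622, -0.0928, 0.0117]
tool_rot: [180.0, 0.4, 86.9]
force: [-0.3, -12.7, 3.3]
grip_width: 0.0176
grasp_force: 6.2
pos [ 0.5623 -0.0922  0.0118] [179.9   0.3  86.9] lane [-112.4   -0.4   11.8] shift [ 1.405 -0.005 -0.011] turn [ 0.0003  0.0018 -0.0001] q [ 32.  23. -29. 106.  14.  54.  -7.] F [-1.000e-02 -1.186e+01  3.870e+00]
```

View pics/gate1.png

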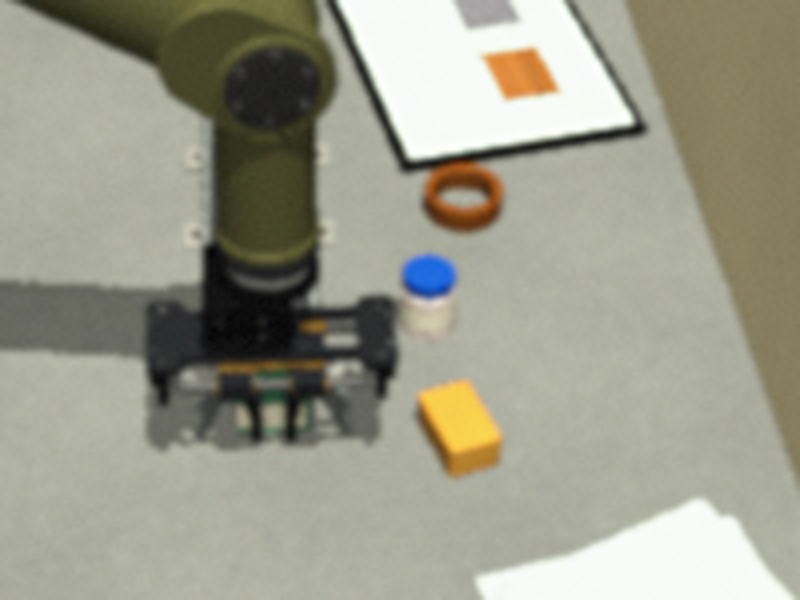

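The side view shows the hand behind the book but hides the gate. I'll check the top camera numerically.

```bash
cat >> h.py <<'E'
def look(n=None):
    from cell import env
    c=env.read_camera("top")
    U,V=np.meshgrid(np.arange(95,300),np.arange(165,225))
    hs=cv2.cvtColor(c["frame"],cv2.COLOR_RGB2HSV)[V.ravel(),U.ravel()]
    def rep(n,m,z):
        q=np.array([lane(P(c,u,v,z)) for u,v in zip(U.ravel()[m],V.ravel()[m])])
        print(n,m.sum(),(q.min(0)[:2],q.max(0)[:2],cv2.minAreaRect(q[:,:2].astype(np.float32))) if m.sum()>3 else "")
    H,S,Vv=hs.T
    rep("green",(H>50)&(H<90)&(S>70)&(Vv>25),.036)
    rep("gate",(H>22)&(H<35)&(S>140),.042)
    rep("red",((H<6)|(H>174))&(S>170),.036)
    if n: cv2.imwrite(f"pics/{n}.png",cv2.resize(c["frame"][150:240,90:300,::-1],(800,343),interpolation=cv2.INTER_CUBIC))
E
python3 -c "
from h import *
look('t1')"
```

```text
green 178 (array([-31.9, -30.8]), array([ 9. , 28.2]), ((-11.416393280029297, -1.3982982635498047), (38.27035903930664, 59.53432083129883), 2.903817892074585))
gate 18 (array([-15.7, -26.6]), array([51.1, 31.9]), ((11.724750518798828, 7.140125274658203), (67.47303009033203, 51.25899887084961), 15.56047534942627))
red 176 (array([221.2, -31.3]), array([241.7,  41.4]), ((231.3729705810547, 5.117986679077148), (19.724891662597656, 72.86492919921875), 1.6073545217514038))
```

View pics/t1.png

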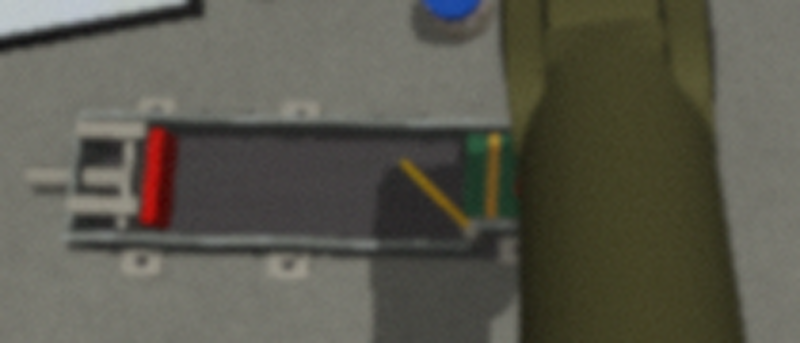

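The top view shows the book's front in the throat at (465,180) and the gate swung to about 45°, from (465,225) to (402,160). It is working, so I'll continue gently.

```bash
for i in 1; do python3 -m creep '{"translation":[[0.05,0,0],[0.05,0,0],[0.05,0,0],[0.05,0,0],[0.05,0,0]],"turn":[[0,0,0],[0,0,0],[0,0,0],[0,0,0],[0,0,0]],"grip":[0.2,0.2,0.2,0.2,0.2]}'; done
python3 -m creep '{"translation":[[0.05,0,0],[0.05,0,0],[0.05,0,0],[0.05,0,0],[0.05,0,0]],"turn":[[0,0,0],[0,0,0],[0,0,0],[0,0,0],[0,0,0]],"grip":[0.2,0.2,0.2,0.2,0.2]}'
python3 -c "
from h import *
go(L0+[0,0,.012],86.9);look()"
```

```text
time_s: 10.72
tool_pos: [0.5638, -0.0699, 0.0117]
tool_rot: [179.9, 0.1, 86.9]
force: [1.6, -7.8, 1.1]
grip_width: 0.0175
grasp_force: 3.6
time_s: 11.35
tool_pos: [0.5647, -0.0493, 0.0116]
tool_rot: [179.9, 0.1, 86.9]
force: [1.3, -7.0, 3.4]
grip_width: 0.0175
grasp_force: 3.2
pos [ 0.5647 -0.0493  0.0116] [1.799e+02 1.000e-01 8.690e+01] lane [-69.4  -0.4  11.6] shift [ 0.868 -0.005 -0.006] turn [0.0003 0.0006 0.    ] q [ 28.  23. -30. 107.  14.  54. -12.] F [ 1.27 -7.    3.36]
green 87 (array([ 38. , -32.3]), array([51.5, 20.9]), ((44.58375549316406, -5.653326034545898), (53.24433898925781, 13.356176376342773), 88.6401138305664))
gate 15 (array([26.7, 10.5]), array([54.6, 35.1]), ((37.2675666809082, 27.657634735107422), (25.489212036132812, 24.178850173950195), 34.12648010253906))
red 176 (array([221.5, -31.2]), array([241.7,  39. ]), ((231.71824645996094, 3.816295623779297), (19.937875747680664, 70.17717742919922), 0.6820499897003174))
```

```bash
python3 -m creep '{"translation":[[0.06,0,0],[0.06,0,0],[0.06,0,0],[0.06,0,0],[0.06,0,0]],"turn":[[0,0,0],[0,0,0],[0,0,0],[0,0,0],[0,0,0]],"grip":[0.2,0.2,0.2,0.2,0.2]}'|grep -E "pos|force"
python3 -m creep '{"translation":[[0.06,0,0],[0.06,0,0],[0.06,0,0],[0.06,0,0],[0.06,0,0]],"turn":[[0,0,0],[0,0,0],[0,0,0],[0,0,0],[0,0,0]],"grip":[0.2,0.2,0.2,0.2,0.2]}'|grep -E "pos|force"
python3 -m creep '{"translation":[[0.06,0,0],[0.06,0,0],[0.06,0,0],[0.06,0,0],[0.06,0,0]],"turn":[[0,0,0],[0,0,0],[0,0,0],[0,0,0],[0,0,0]],"grip":[0.2,0.2,0.2,0.2,0.2]}'|grep -E "pos|force"
python3 -m creep '{"translation":[[0.06,0,0],[0.06,0,0],[0.06,0,0],[0.06,0,0],[0.06,0,0]],"turn":[[0,0,0],[0,0,0],[0,0,0],[0,0,0],[0,0,0]],"grip":[0.2,0.2,0.2,0.2,0.2]}'|grep -E "pos|force"
python3 -c "
from h import *
go(L0+.1*ex+[0,0,.012],86.9);look()"
```

```text
tool_pos: [0.5658, -0.0249, 0.0117]
force: [1.5, -5.4, 3.3]
grasp_force: 2.9
tool_pos: [0.5672, -0.0007, 0.0116]
force: [1.7, -5.7, 2.3]
grasp_force: 2.6
tool_pos: [0.5685, 0.0235, 0.0116]
force: [2.0, -4.4, 1.6]
grasp_force: 2.4
tool_pos: [0.5697, 0.0474, 0.0116]
force: [1.4, -5.8, 3.2]
grasp_force: 2.6
pos [0.5697 0.0474 0.0116] [1.799e+02 1.000e-01 8.700e+01] lane [27.5 -0.3 11.6] shift [ 0.907 -0.002 -0.006] turn [0.0003 0.0003 0.0003] q [ 20.  24. -32. 106.  15.  55. -22.] F [ 1.35 -5.83  3.18]
green 0 
gate 1 
red 181 (array([221.2, -31.2]), array([241.7,  41.4]), ((231.65281677246094, 5.115509033203125), (20.371171951293945, 72.71033477783203), 0.6820760369300842))
```

```bash
python3 -m creep '{"translation":[[0.06,0,0],[0.06,0,0],[0.06,0,0],[0.06,0,0],[0.06,0,0]],"turn":[[0,0,0],[0,0,0],[0,0,0],[0,0,0],[0,0,0]],"grip":[0.2,0.2,0.2,0.2,0.2]}'|grep -E "pos|force"
python3 -m creep '{"translation":[[0.05,0,0],[0.05,0,0],[0.05,0,0],[0.03,0,0],[0.02,0,0]],"turn":[[0,0,0],[0,0,0],[0,0,0],[0,0,0],[0,0,0]],"grip":[0.2,0.2,0.2,0.2,0.2]}'|grep -E "pos|force"
python3 -m creep '{"translation":[[0.02,0,0],[0.02,0,0],[0.02,0,0],[0.02,0,0],[0.02,0,0]],"turn":[[0,0,0],[0,0,0],[0,0,0],[0,0,0],[0,0,0]],"grip":[0.2,0.2,0.2,0.2,0.2]}'|grep -E "pos|force"
python3 -c "
from h import *
go(L0+.1*ex+[0,0,.012],86.9)"
```

```text
tool_pos: [0.5708, 0.0711, 0.0116]
force: [1.9, -4.8, 3.5]
grasp_force: 2.7
tool_pos: [0.5714, 0.0872, 0.0115]
force: [1.0, -5.0, 4.4]
grasp_force: 2.9
tool_pos: [0.5718, 0.095, 0.0115]
force: [0.9, -5.0, 3.3]
grasp_force: 2.9
pos [0.5718 0.095  0.0115] [-1.8e+02  1.0e-01  8.7e+01] lane [75.1  0.2 11.5] shift [ 0.312  0.003 -0.007] turn [-0.      0.0004  0.0003] q [ 16.  25. -33. 105.  16.  55. -27.] F [ 0.88 -5.04  3.3 ]
```

```bash
python3 -m creep '{"translation":[[0.02,0,0],[0.02,0,0],[0.02,0,0],[0.02,0,0],[0.02,0,0]],"turn":[[0,0,0],[0,0,0],[0,0,0],[0,0,0],[0,0,0]],"grip":[0.2,0.2,0.2,0.2,0.2]}'|grep -E "pos|force"
python3 -m creep '{"translation":[[0.02,0,0],[0.02,0,0],[0.015,0,0],[0.01,0,0],[0.01,0,0]],"turn":[[0,0,0],[0,0,0],[0,0,0],[0,0,0],[0,0,0]],"grip":[0.2,0.2,0.2,0.2,0.2]}'|grep -E "pos|force"
python3 -m creep '{"translation":[[0.01,0,0],[0.01,0,0],[0.01,0,0],[0.01,0,0],[0.01,0,0]],"turn":[[0,0,0],[0,0,0],[0,0,0],[0,0,0],[0,0,0]],"grip":[0.2,0.2,0.2,0.2,0.2]}'|grep -E "pos|force"
python3 -c "
from h import *
go(L0+.1*ex+[0,0,.012],86.9)"
```

```text
tool_pos: [0.5716, 0.104, 0.0112]
force: [-0.4, -3.0, 2.6]
grasp_force: 1.9
tool_pos: [0.5723, 0.11, 0.0112]
force: [0.3, -2.4, 0.7]
grasp_force: 1.1
tool_pos: [0.5726, 0.1139, 0.0113]
force: [-0.1, -1.6, -1.4]
grasp_force: 0.6
pos [0.5726 0.1139 0.0113] [-180.   -0.   87.] lane [94.   0.5 11.3] shift [ 0.075  0.007 -0.009] turn [-0.0001 -0.      0.0005] q [ 14.  25. -33. 104.  16.  56. -29.] F [-0.09 -1.65 -1.42]
```

```bash
python3 -m creep '{"translation":[[0.01,0,0],[0.01,0,0],[0.01,0,0],[0.01,0,0],[0.01,0,0]],"turn":[[0,0,0],[0,0,0],[0,0,0],[0,0,0],[0,0,0]],"grip":[0.2,0.2,0.2,0.2,0.2]}'|grep -E "pos|force"
python3 -c "
from h import *
go(L0+.1*ex+[0,0,.012],86.9);look()"
```

```text
tool_pos: [0.5729, 0.1177, 0.0114]
force: [0.6, -0.7, -0.5]
grasp_force: 0.6
pos [0.5729 0.1177 0.0114] [180.   0.  87.] lane [97.8  0.4 11.4] shift [ 0.028  0.005 -0.008] turn [0.     0.     0.0005] q [ 13.  25. -33. 104.  17.  56. -30.] F [ 0.64 -0.67 -0.47]
green 0 
gate 89 (array([ -5.5, -31.9]), array([ 5.7, 31.8]), ((1.2373785972595215, -0.0506134033203125), (10.931889533996582, 63.775367736816406), 2.759107828140259))
red 0
```

```bash
python3 -m creep '{"translation":[[0.01,0,0],[0.01,0,0],[0.01,0,0],[0.01,0,0]],"turn":[[0,0,0],[0,0,0],[0,0,0],[0,0,0]],"grip":[0.2,0.2,0.2,0.2]}'|grep -E "pos|force"
python3 -c "
from h import *
go(L0+.1*ex+[0,0,.012],86.9)"
```

```text
tool_pos: [0.5731, 0.1209, 0.0114]
force: [0.4, -1.3, -0.1]
grasp_force: 0.7
pos [0.5731 0.1209 0.0114] [180.   0.  87.] lane [101.    0.3  11.4] shift [-0.013  0.004 -0.007] turn [0.     0.     0.0005] q [ 13.  25. -33. 104.  17.  56. -30.] F [ 0.38 -1.33 -0.09]
```

```bash
python3 -m creep '{"translation":[[0.01,0,0],[0.01,0,0],[0.01,0,0]],"turn":[[0,0,0],[0,0,0],[0,0,0]],"grip":[0.2,0.2,0.2]}'|grep -E "pos|force"
python3 -m creep '{"translation":[[0,0,0]],"turn":[[0,0,0]],"grip":[0.2]}'|grep -E "pos|force"
```

```text
tool_pos: [0.5732, 0.1233, 0.0114]
force: [-0.2, -1.3, 0.6]
grasp_force: 0.8
tool_pos: [0.5732, 0.1234, 0.0114]
force: [-0.3, -1.5, -0.2]
grasp_force: 0.6
```

```bash
python3 -m creep '{"translation":[[0.01,0,0],[0.01,0,0],[0,0,0]],"turn":[[0,0,0],[0,0,0],[0,0,0]],"grip":[0.2,0.2,0.2]}'|grep -E "pos|force"
```

```text
tool_pos: [0.5734, 0.125, 0.0114]
force: [0.5, -1.3, -1.0]
grasp_force: 0.7
```

```bash
python3 -m creep '{"translation":[[0.01,0,0],[0.01,0,0],[0.01,0,0],[0,0,0]],"turn":[[0,0,0],[0,0,0],[0,0,0],[0,0,0]],"grip":[0.2,0.2,0.2,0.2]}'|grep -E "pos|force"
```

```text
tool_pos: [0.5734, 0.1275, 0.0114]
force: [0.3, -1.3, -0.5]
grasp_force: 0.7
```

```bash
python3 -m creep '{"translation":[[0.01,0,0],[0.01,0,0],[0,0,0]],"turn":[[0,0,0],[0,0,0],[0,0,0]],"grip":[0.2,0.2,0.2]}'|grep -E "pos|force"
```

```text
tool_pos: [0.5735, 0.1286, 0.0114]
force: [-0.3, -3.4, 0.2]
grasp_force: 1.3
```

Contact with the pad: the force has started to rise at a tool position of y = 0.128.

```bash
python3 -m creep '{"translation":[[0.01,0,0],[0.01,0,0],[0,0,0]],"turn":[[0,0,0],[0,0,0],[0,0,0]],"grip":[0.2,0.2,0.2]}'|grep -E "pos|force"
```

```text
tool_pos: [0.5736, 0.1295, 0.0114]
force: [-1.0, -4.4, 1.9]
grasp_force: 2.5
```

```bash
python3 -m creep '{"translation":[[0.01,0,0],[0.01,0,0],[0,0,0]],"turn":[[0,0,0],[0,0,0],[0,0,0]],"grip":[0.2,0.2,0.2]}'|grep -E "pos|force"
```

```text
tool_pos: [0.5736, 0.13, 0.0114]
force: [-0.2, -7.5, 3.0]
grasp_force: 3.4
```

```bash
python3 -m creep '{"translation":[[0.01,0,0],[0,0,0],[0,0,0],[0,0,0],[0,0,0]],"turn":[[0,0,0],[0,0,0],[0,0,0],[0,0,0],[0,0,0]],"grip":[0.2,0.2,0.2,0.2,0.2]}'|grep -E "pos|force"
python3 -m creep '{"translation":[[0,0,0],[0,0,0],[0,0,0]],"turn":[[0,0,0],[0,0,0],[0,0,0]],"grip":[0.2,0.2,0.2]}'|grep -E "pos|force"
```

```text
tool_pos: [0.5737, 0.1303, 0.0114]
force: [-1.9, -7.8, 4.0]
grasp_force: 3.8
tool_pos: [0.5736, 0.1303, 0.0114]
force: [-1.6, -7.6, 4.2]
grasp_force: 3.8
```

```bash
python3 -m creep '{"translation":[[0.01,0,0],[0.005,0,0],[0,0,0],[0,0,0],[0,0,0]],"turn":[[0,0,0],[0,0,0],[0,0,0],[0,0,0],[0,0,0]],"grip":[0.2,0.2,0.2,0.2,0.2]}'|grep -E "pos|force"
python3 -m creep '{"translation":[[0,0,0],[0,0,0],[0,0,0],[0,0,0],[0,0,0]],"turn":[[0,0,0],[0,0,0],[0,0,0],[0,0,0],[0,0,0]],"grip":[0.2,0.2,0.2,0.2,0.2]}'|grep -E "pos|force"
```

```text
tool_pos: [0.5737, 0.1307, 0.0114]
force: [-2.8, -8.7, 4.2]
grasp_force: 4.5
tool_pos: [0.5737, 0.1307, 0.0114]
force: [-2.9, -9.0, 4.2]
grasp_force: 4.5
```

The hold was good, at about 7–8 N on the pad for over a second. Now I'll back off slowly and lift straight out.

```bash
python3 -m creep '{"translation":[[-0.01,0,0],[-0.01,0,0],[-0.01,0,0],[-0.01,0,0],[-0.01,0,0]],"turn":[[0,0,0],[0,0,0],[0,0,0],[0,0,0],[0,0,0]],"grip":[0.2,0.2,0.2,0.2,0.2]}'|grep -E "pos|force"
python3 -m creep '{"translation":[[-0.02,0,0],[-0.02,0,0],[-0.03,0,0],[-0.03,0,0],[-0.05,0,0]],"turn":[[0,0,0],[0,0,0],[0,0,0],[0,0,0],[0,0,0]],"grip":[0.2,0.2,0.2,0.2,0.2]}'|grep -E "pos|force"
python3 -m creep '{"translation":[[0,0,-0.2],[0,0,-0.4],[0,0,-0.4],[0,0,-0.4],[0,0,0]],"turn":[[0,0,0],[0,0,0],[0,0,0],[0,0,0],[0,0,0]],"grip":[0.2,0.2,0.2,0.2,0.2]}'|grep -E "pos|force"
python3 -m creep '{"translation":[[-0.4,0,0],[-0.7,0,0],[-0.7,0,0],[-0.7,0,0],[-0.4,0,0]],"turn":[[0,0,0],[0,0,0],[0,0,0],[0,0,0],[0,0,0]],"grip":[0.2,0.2,0.2,0.2,0.2]}'|grep -E "pos|force"
python3 -c "
from h import *
look('end')"
```

```text
tool_pos: [0.5736, 0.1306, 0.0114]
force: [0.2, -2.4, 1.3]
grasp_force: 1.2
tool_pos: [0.5729, 0.1181, 0.0114]
force: [-0.2, -0.4, -0.4]
grasp_force: 0.0
tool_pos: [0.5753, 0.119, 0.1276]
force: [-0.1, -0.0, -0.1]
grasp_force: 0.0
tool_pos: [0.5596, -0.1175, 0.123]
force: [-0.3, 0.6, -0.2]
grasp_force: 0.0
green 454 (array([119.8, -31.9]), array([228.4,  31. ]), ((174.19747924804688, -0.5155353546142578), (62.346900939941406, 108.45769500732422), 89.56071472167969))
gate 76 (array([ -4.5, -31.9]), array([211.7,  28.2]), ((103.71329498291016, -2.0255584716796875), (215.99081420898438, 55.81789779663086), 1.2369639873504639))
red 234 (array([159. , -31.2]), array([242.5,  41.5]), ((200.6846160888672, 4.949245452880859), (83.30990600585938, 72.7437744140625), 0.3708356022834778))
```

View pics/end.png

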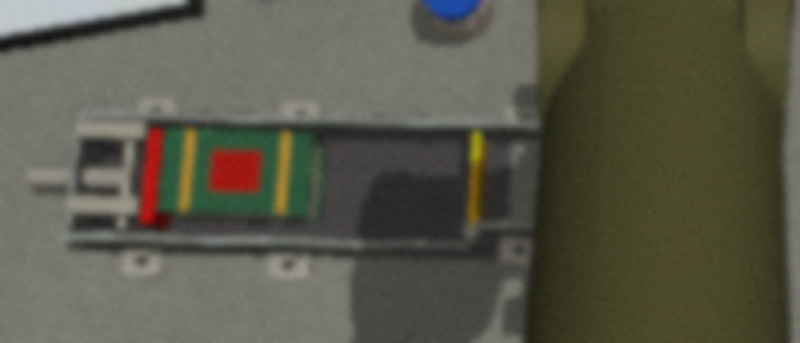

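The end picture shows the book flat and square, from (160,130) to (318,215), against the red pad at (150,175). The gate is shut at (475,178). Measured book centre: lane x 174 mm, y −0.5 mm. Handing in.

```bash
python3 -c "
from cell import env
print(env.sign_off())"
```

```text
the job is handed in; nothing more can be done
None
```

I've handed the job in, and no verdict came back: the book went through the gate, was held on the pad at an estimated 6–8 N for over a second, and now lies flat against it with the gate shut behind; I touched neither the jar, the tape roll nor the weight.

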